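Lock the chopping board with the hex key

TASK

Take the orange-handled hex key out of its wooden stand, feel gently for the recessed hex socket in the slot of the red board clamp, and turn the screw clockwise in quarter turns, letting go of the key and taking a fresh grip between turns, until it comes to its stop with the yellow tongue squarely over the chopping board. Never let the key bear on the clamp with more than about 25 N, turn the screw only with the key, and leave the key standing in the socket, released, with everything else left where it is.

Things in the scene. Friction and masses are not known exactly. Their poses are not given: they have to be found in the camera images.
- key: Loose hex key, 160 g, upright in its stand. Origin: centre of the tip's end face, z up the shaft. Steel hex shaft z = 0 to 50 mm, 14 mm across flats, a pair of flats facing the key's +x and -x; the lowest 2.5 mm taper to 11.5 mm across flats at the end face. Handle: see point key_grip.
- key_grip (a point): Centre of the key's square orange handle, 70 mm above the key's tip on the same axis: 24 x 24 mm, 40 mm tall (20 mm above and below this point), faces along the key's x and y.
- stand: Fixed dark wooden block 75 x 75 x 40 mm high, origin at the centre of its underside; an upright round hole (19.5 mm wide, 32 mm deep) in its middle holds the key, whose tip rests on the hole's bottom 8 mm above the table.
- clamp: Fixed board clamp with grey base and red top frame, 50 x 120 mm, 70 mm high. Origin: centre of the underside; x points to the board, y along the slot, z up. The frame is open at the top as a slot; see point slot. Seen from above a yellow tongue sticks out between base and frame.
- slot (a point): Centre of the slot's flat metal floor, 62 mm above the clamp's underside and 8 mm below the frame's top, axes as the clamp's. Slot 26 mm wide (x), 62 mm long (y). The screw's head lies flush in this floor on the centre line x = 0, but up to 14 mm towards -y or +y of here: where is not measured, feel for it. It slides along the slot only if pushed with over 40 N.
- screw (a joint): Screw angle, rad, grows clockwise seen from above, 0 to a hard stop at 3.14; starts at 0.15 to 0.5, stays where left, takes about 0.05 N m. Its upright hex socket: 15.5 mm across flats, 18 mm deep below the slot floor; at 0 a pair of flats faces the clamp's +x and -x. The seated key has 0.2 rad play either way. The tongue turns with it: at 0 to the clamp's -x, at 1.57 to +y, at 3.14 to +x.
- board: Fixed chopping board 220 x 280 x 30 mm beside the clamp on its +x side, origin at the centre of the underside.
- jar: Bystander: glass spice jar with steel clamp lid, 72 mm wide, 100 mm high, loose, origin at the centre of its underside.
- bowl: Bystander: white ceramic rice bowl, 124 mm wide, 60 mm high, loose, origin at the centre of its underside.
- cup: Bystander: blue ceramic mug, 76 mm wide without its handle, 85 mm high, loose, origin at the centre of its underside.
- pot: Bystander: tall aluminium pot, 170 mm wide, 170 mm high, loose, origin at the centre of its underside.
- ladle: Bystander: ladle with red silicone handle, about 330 mm long and 30 mm high, lying loose with its handle towards its own -x.
- scoop: Bystander: blue plastic measuring scoop lying loose on the board, 52 mm cup 34 mm high, handle 80 mm long towards its own -x; origin at the centre of the cup's underside.
Mind the look-alikes: they are no part of the job. What is shaped like the key but black is not meant.

How it is judged (in metres and radians):
On the way, in this order (a step that is already met when the one before it is completed fails the run):
1. the key is seated in the screw's socket, at least 10 mm deep, before the screw is turned half way (z of key in the frame of clamp below 0.052 m and horizontal distance between key and clamp below 0.02 m and angle between key's own z axis and vertical below 0.2 rad and value of joint screw below 1.5 rad), for 0.2 s.
2. part of the way round, the key is let go in the socket for a fresh grip (value of joint screw between 0.7 and 2.85 rad and contact force between the fingers and key below 0.05 N and z of key in the frame of clamp below 0.052 m and horizontal distance between key and clamp below 0.02 m), for 0.1 s.
At the end, for the whole second after the job is handed in: The screw is home (joint above 2.9 rad, stop at 3.14), so the tongue lies squarely over the board; the key stands released and at rest in the socket, at least 10 mm deep (tip below 52 mm over the clamp's underside, within 20 mm of the clamp's centre) and within 0.2 rad of upright (value of joint screw above 2.9 rad and z of key in the frame of clamp below 0.052 m and horizontal distance between key and clamp below 0.02 m and angle between key's own z axis and vertical below 0.2 rad and linear speed of key below 0.02 m/s and contact force between the fingers and key below 0.05 N); the robot touches nothing.
It fails at once if the key bears on the clamp or its screw with more than 30 N (contact force between key and clamp above 30 N).
It fails at once if the fingers or the arm push the clamp, its screw or its tongue (contact force between any of the fingers, the arm and clamp above 3 N).
It fails at once if a bystander is moved by more than 25 mm (distance of any of jar, bowl, cup, pot, ladle, scoop from where it was at the start of the episode above 0.025 m).
It also fails if it takes over 69 s, if anything falls off the work surface, if the arm or the gripper's body presses on something with over 40 N, if the wrist force passes 120 N, or if a joint passes its speed limit or range.

ROBOT

A 6-joint arm with a two-finger parallel gripper is mounted at the origin on the work surface. World frame = base frame: x ahead of the robot, y to its left, z up, the work surface at z = 0. Lengths are in mm, angles in rad, forces in N, time in s.
With the tool pointing down it reaches from about 275 to 1000 mm from the base axis. Payload 8.4 kg.
Tool frame: the origin (TCP) lies midway between the tips of the shut fingers; the grasp point (between the pads) lies 19 mm behind it; z points along the fingers, y is the line along which they close (so a half turn about z gives the same grasp; the last joint's range is limited). The gripper opens to 85 mm and grips with 20 to 120 N. Pads are 22 mm wide; open, the fingers measure 114 mm over their backs; the gripper's body (76 mm by 85 mm) begins 54 mm behind the grasp point. The pads swing forward as they close: fully open they stand 13 mm farther back than shut.
Start: joints at [1.18, 0.353, 1.633, -0, 1.155, -0.002], TCP at [236.923, 578.356, 231.281] pointing down, gripper open.
Joint ranges: [-2.63, 2.63], [-0.92, 2.1], [0.06, 2.66], [-1.3, 4.44], [0, 2.69], [-3.02, 3.02]. Speed limits (rad/s): [2.22, 2.22, 2.79, 3.14, 3.14, 3.14].

INTERFACE

Orientations are given as [roll, pitch, yaw] about the fixed x, y, z axes, in that order (R = Rz(yaw) Ry(pitch) Rx(roll)).
In Python, from rig import r gives the robot as it stands.
- The arm moves only by the shell command python3 -m inch 'ROWS' [OPENING] [FORCE]. ROWS is JSON, a list that holds one entry, the list of rows, each a list of 6 numbers: the shift along the tool's x, y, z scaled (see below), then the turn, a rotation vector about the tool's x, y, z scaled (see below). In form: [[[tx, ty, tz, wx, wy, wz], ...]]. A call has 1 to 8 rows; each row is the pose to reach, as a shift and turn from the pose commanded when the call began, along the tool's axes at that moment, turning the shorter way round; what a row does not reach only later rows make up. The controller multiplies each number of a shift by 20 cm and each number of a turn by pi rad. A row lasts 1/12 s, in which the tool goes at most 41.7 mm and 7.16 degrees, less where a joint would pass 70% of its speed; a pose out of reach is approached as far as the arm can. A call with a number of a shift or a turn outside -1 to 1 is refused whole. A call with a gripper value outside its range is refused whole. OPENING is the gripper's target within -1 to 1 (fully open at 1, half-way at 0, shut at -1), set as the call begins (- or left out, the last holds). The fingers move at their own pace and stop on an object; FORCE is the grip in N (left out, the last holds). Time passes only in rows, so rows that repeat a pose let the fingers close. It gives the time, the measured TCP pose, the force, the opening and the grip force at its end, in the units of the state.
- r.sense(): the state, without advancing time (a new reading comes with each control period).
- r.grab_frame(name): name is "scene" or "top" or "wrist"; returns the picture (384x512x3 uint8, red, green, blue); there is no depth.
- r.camera_info(name): a dict with "K" (3x3 intrinsics, pixels), "distortion" ([k1, k2, p1, p2, k3] as OpenCV has them; the pictures are not rectified), "rvec" (rotation vector, rad) and "tvec" (3), from world to camera coordinates, as OpenCV has them; the wrist camera has in their place "mount" (4x4, takes a point from camera to tool coordinates, whose origin is the TCP and whose axes are the flange's). Camera axes: x right, y down, z forward; pixel columns grow to the right and rows downward; lengths in mm; the calibration is good to about 2 mm. A picture is of the moment at which its call begins: read the wrist's pose just before it. camera_info takes no time and is no camera call.
- r.sign_off(): hands the job in; it is judged then, once.
The state is a dict: "clock": time; "qpos": joint angles; "qvel": joint speeds; "joint_efforts": joint torques, N m; "eef_pos": TCP position; "tcp_rot": TCP orientation; "contact_force": force on the tool from outside, world axes, zero at the start; "wrist_torque": the same for the moment, N m; "opening": opening from 0.0 (shut) to 1.0 (fully open); "grasp_force": force on a finger pad.
Only numpy, scipy, OpenCV 4.12 (cv2) and the standard library are available. Lean on these libraries where they do the work, as an engineer would, in place of code of your own. Each camera call takes 0.05 s, during which the arm holds its last target. There are 200 camera calls.

## Working session

There is one attempt and no reset: what is moved stays moved. The work goes in short steps, Python scripts to look and compute and a shell command to move; the robot and the scene stay as the last step left them, time stands still between calls to the robot, and variables do not carry over. Pictures are saved under pics/ and viewed, at most 10 in all, crops included, and the job is handed in when it is done.

```bash
ls; mkdir -p pics
python3 - <<'E'
from rig import r
import cv2,numpy as np
s=r.sense();print(s)
for n in("scene","top","wrist"):
    im=r.grab_frame(n);cv2.imwrite(f"pics/{n}0.png",im[...,::-1])
    print(n,r.camera_info(n))
a=cv2.imread("pics/scene0.png");b=cv2.imread("pics/top0.png")
E
```

```text
pics
{'clock': 0.0, 'qpos': array([ 1.17958703e+00,  3.53694286e-01,  1.63415679e+00, -2.11417734e-05,
        1.15518966e+00, -2.39639488e-03]), 'qvel': array([ 0.00036721, -0.00112887,  0.00109807, -0.00173796,  0.0006687 ,
        0.00150905]), 'joint_efforts': array([-7.51951611e-04, -6.05238175e+01, -3.42074883e+01, -9.03895830e-05,
        9.32738709e-03, -3.56980280e-06]), 'eef_pos': array([236.74891896, 577.8960231 , 230.52317201]), 'tcp_rot': array([-3.14014453e+00,  1.58594006e-05,  2.75278831e+00]), 'contact_force': array([0.34522345, 0.17965378, 0.39851394]), 'wrist_torque': array([ 0.04042854,  0.00649034, -0.02522364]), 'grasp_force': 0.0, 'opening': 1.000308549608379}
scene {'K': array([[478.28487439,   0.        , 256.92224793],
       [  0.        , 478.28487439, 198.73116794],
       [  0.        ,   0.        ,   1.        ]]), 'distortion': array([0.02535661, 0.        , 0.        , 0.        , 0.        ]), 'rvec': array([ 0.93940201,  2.31419418, -1.22066997]), 'tvec': array([ 378.11484498, -190.9272936 , 2091.05999404])}
top {'K': array([[427.37975512,   0.    
[... 231 characters left out ...]
19812227, -2.16368738,  0.13494383]), 'tvec': array([  22.93410873,  576.48018836, 1341.52358933])}
wrist {'K': array([[268.83749425,   0.        , 252.95525993],
       [  0.        , 268.83749425, 189.13621134],
       [  0.        ,   0.        ,   1.        ]]), 'distortion': array([-0.0129399,  0.       ,  0.       ,  0.       ,  0.       ]), 'mount': array([[-9.87899279e-04, -9.62328003e-01, -2.71889386e-01,
         6.92074889e+01],
       [ 9.99999511e-01, -9.62661438e-04, -2.26204990e-04,
        -1.26813897e+00],
       [-4.40540313e-05, -2.71889477e-01,  9.62328484e-01,
        -1.42332150e+02],
       [ 0.00000000e+00,  0.00000000e+00,  0.00000000e+00,
         1.00000000e+00]])}
```

View pics/top0.png

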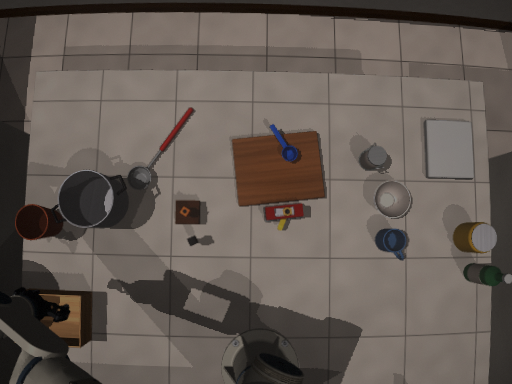

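View pics/scene0.png

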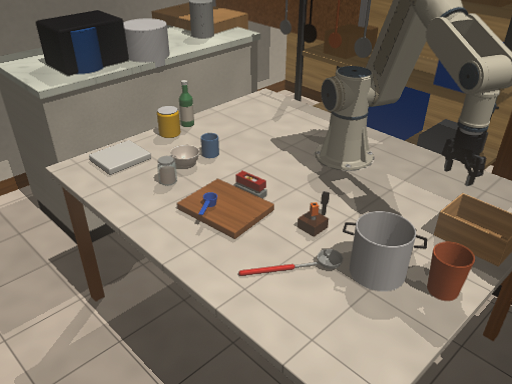

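Top view: the orange key is at about (185,211) in its stand, with the black look-alike near (193,240). The red clamp is at (285,212), with its yellow tongue towards the robot at (283,224). The scene view agrees.

```bash
cat > h.py <<'E'
from rig import r
import cv2,numpy as np
from scipy.spatial.transform import Rotation as R
def pose():
    s=r.sense(); return R.from_euler('xyz',s['tcp_rot']).as_matrix(),np.array(s['eef_pos'])
def cam(n,P=None):
    c=r.camera_info(n)
    if n=='wrist':
        Rt,p=P or pose(); m=np.array(c['mount']); return c,Rt@m[:3,:3],Rt@m[:3,3]+p
    A=cv2.Rodrigues(np.array(c['rvec']))[0]; return c,A.T,-A.T@np.array(c['tvec'])
def cast(n,px,z,P=None):
    c,A,o=cam(n,P); u=cv2.undistortPoints(np.array(px,float).reshape(-1,1,2),c['K'],c['distortion'])[:,0]
    d=np.c_[u,np.ones(len(u))]@A.T; return o+d*((z-o[2])/d[:,2])[:,None]
def blobs(im,lo,hi,amin=10):
    m=cv2.inRange(cv2.cvtColor(im,cv2.COLOR_BGR2HSV),np.array(lo),np.array(hi))
    cs=cv2.findContours(m,cv2.RETR_EXTERNAL,cv2.CHAIN_APPROX_NONE)[0]
    return sorted([c for c in cs if cv2.contourArea(c)>=amin],key=cv2.contourArea,reverse=True)
def shot(n,f):
    P=pose(); im=r.grab_frame(n)[...,::-1].copy(); cv2.imwrite('pics/'+f,im); return im,P
E
python3 - <<'E'
from h import *
b=cv2.imread("pics/top0.png")
for nm,lo,hi,z in(("orange",(5,150,90),(18,255,255),98),("red",(0,150,70),(4,255,255),70),("yellow",(20,130,90),(32,255,255),50)):
    for c in blobs(b,lo,hi,6)[:5]:
        q=cv2.minAreaRect(c);w=cast("top",[q[0]],z)[0];print(nm,cv2.contourArea(c),np.round(q[0]),np.round(w),np.round(cast("top",cv2.boxPoints(q),z)[:,:2]).tolist())
print(cast("top",[(193,240)],98))
cv2.imwrite("pics/c.png",cv2.resize(b[180:260,160:320],None,fx=5,fy=5,interpolation=cv2.INTER_CUBIC))
E
```

```text
orange 1095.0 [278. 166.] [636. -45.  98.] [[651.0, 90.0], [700.0, -168.0], [621.0, -180.0], [574.0, 76.0]]
orange 404.5 [280. 192.] [557. -52.  98.] [[572.0, 77.0], [594.0, -177.0], [541.0, -181.0], [519.0, 72.0]]
orange 77.5 [258. 145.] [701.  18.  98.] [[700.0, 81.0], [713.0, -45.0], [702.0, -46.0], [689.0, 80.0]]
orange 62.0 [254. 139.] [719.  30.  98.] [[715.0, 94.0], [733.0, -32.0], [723.0, -33.0], [705.0, 92.0]]
orange 47.0 [184. 211.] [493. 237.  98.] [[490.0, 253.0], [509.0, 241.0], [496.0, 221.0], [477.0, 233.0]]
red 418.5 [284. 211.] [498. -68.  70.] [[511.0, -8.0], [524.0, -123.0], [486.0, -127.0], [472.0, -13.0]]
red 167.5 [176. 129.] [753. 276.  70.] [[689.0, 327.0], [825.0, 235.0], [817.0, 224.0], [682.0, 316.0]]
yellow 44.5 [281. 224.] [460. -62.  50.] [[445.0, -47.0], [480.0, -61.0], [474.0, -76.0], [439.0, -62.0]]
[[406.06241425 208.0492871   98.        ]]
```

View pics/c.png

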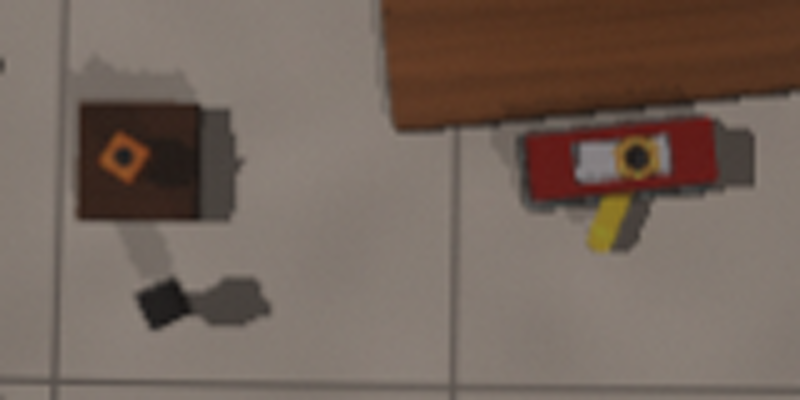

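```bash
cat >> h.py <<'E'
def to(p,yaw,P=None):
    "row to world point p with tool down at yaw (rad)"
    Rt,o=P or pose(); T=R.from_euler('xyz',[np.pi,0,yaw]).as_matrix()
    return np.round(np.r_[Rt.T@(np.array(p)-o)/200,R.from_matrix(Rt.T@T).as_rotvec()/np.pi],4).tolist()
E
python3 -c "
from h import *
print(to([493,237,220],2.566)); b=cv2.imread('pics/top0.png')
print(cast('top',[(287.6,211.4),(284.4,211.6)],62), cast('top',[(87,200)],170))"
```

```text
[-1.8318, -1.0921, 0.0547, -0.0004, 0.0, 0.0595]
[[498.42950715 -80.31796859  62.        ]
 [497.66228328 -70.29913115  62.        ]] [[516.06376552 513.05042325 170.        ]]
```

```bash
python3 -m inch '[[[-0.2,-0.12,0,0,0,0.02],[-0.4,-0.24,0,0,0,0.03],[-0.6,-0.36,0,0,0,0.04],[-0.8,-0.48,0,0,0,0.05],[-0.98,-0.58,0,0,0,0.06],[-0.98,-0.58,0,0,0,0.06]]]' 1; python3 -c "
from h import *
print(to([493,237,220],2.566))"
```

```text
clock: 0.65
eef_pos: [376.1, 393.2, 231.1]
tcp_rot: [-3.141, 0.001, 2.561]
contact_force: [0.7, -0.0, -0.3]
opening: 0.999
grasp_force: 0.0
[-0.9171, -0.3322, 0.0569, -0.0003, 0.0003, -0.0016]
```

```bash
python3 -m inch '[[[-0.2,-0.07,0,0,0,0],[-0.4,-0.14,0,0,0,0],[-0.6,-0.21,0.02,0,0,0],[-0.8,-0.28,0.04,0,0,0],[-0.917,-0.332,0.05,0,0,-0.001],[-0.917,-0.332,0.05,0,0,-0.001],[-0.917,-0.332,0.05,0,0,-0.001]]]' 1
python3 - <<'E'
from h import *
im,P=shot('wrist','w1.png');print(P[1])
for c in blobs(im,(5,150,60),(18,255,255),100)[:4]:
    q=cv2.minAreaRect(c);print(cv2.contourArea(c),np.round(q[0]),np.round(cast('wrist',cv2.boxPoints(q),98,P)[:,:2],1).tolist(),cast('wrist',[q[0]],98,P))
E
```

```text
clock: 1.23
eef_pos: [492.2, 239.6, 220.9]
tcp_rot: [-3.141, -0.001, 2.564]
contact_force: [0.4, 0.8, 0.5]
opening: 0.999
grasp_force: 0.0
[492.24701353 239.56404676 220.87545826]
2810.5 [252. 172.] [[452.2, 214.6], [452.0, 272.5], [510.9, 273.9], [513.1, 213.0]] [[481.28512702 243.98595719  98.        ]]
2589.0 [188. 296.] [[519.2, 64.6], [505.2, 126.1], [608.1, 138.5], [628.1, 72.7]] [[563.00996546 101.08428834  98.        ]]
1588.0 [ 91. 363.] [[538.4, -80.2], [547.8, -15.9], [613.4, -44.6], [605.4, -113.8]] [[575.30375614 -62.61945924  98.        ]]
```

View pics/w1.png

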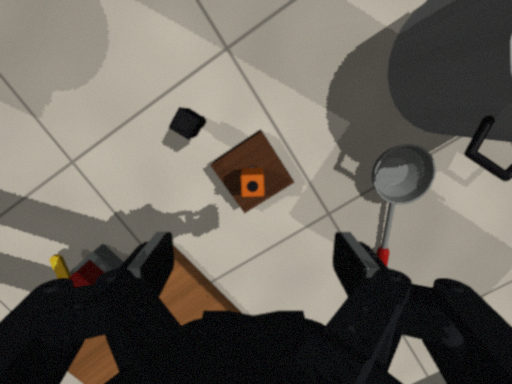

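The wrist view shows the handle's square top at (252,185), almost square to the tool. The black key is at (187,123), and the clamp's tongue is at (60,267).

Run:
```python
from h import *
im=cv2.imread('pics/w1.png');P=pose()
for c in blobs(im,(5,200,150),(20,255,255),100)[:3]:
    q=cv2.minAreaRect(c);w=cast('wrist',cv2.boxPoints(q),98,P);e=w[1]-w[0]
    print(cv2.contourArea(c),np.round(q,1) if 0 else q,np.round(w[:,:2],1).tolist(),w.mean(0),np.degrees(np.arctan2(e[1],e[0])))
```

```text
419.0 ((252.5, 185.5), (21.0, 21.0), 90.0) [[477.5, 235.0], [489.0, 252.8], [507.8, 240.9], [495.9, 222.7]] [492.5537899  237.85578999  98.        ] 56.947461937354554
```

```bash
python3 -c "
from h import *
print(to([492.7,237.6,61],2.565))"
```

```text
[-0.0128, -0.0097, 0.8002, -0.0001, -0.0002, 0.0002]
```

```bash
python3 -m inch '[[[-0.008,-0.01,0.15,0,0,0],[-0.008,-0.01,0.3,0,0,0],[-0.008,-0.01,0.45,0,0,0],[-0.008,-0.01,0.58,0,0,0],[-0.008,-0.01,0.7,0,0,0],[-0.008,-0.01,0.77,0,0,0],[-0.008,-0.01,0.8,0,0,0],[-0.008,-0.01,0.8,0,0,0]]]' 1
python3 -m inch '[[[0,0,0,0,0,0],[0,0,0,0,0,0],[0,0,0,0,0,0],[0,0,0,0,0,0],[0,0,0,0,0,0],[0,0,0,0,0,0],[0,0,0,0,0,0],[0,0,0,0,0,0]]]' -1 40
python3 -m inch '[[[0,0,0,0,0,0],[0,0,0,0,0,0],[0,0,0,0,0,0],[0,0,0,0,0,0]]]'
```

```text
clock: 1.95
eef_pos: [490.6, 239.1, 60.1]
tcp_rot: [-3.14, -0.001, 2.569]
contact_force: [-0.2, -0.9, 0.0]
opening: 1.001
grasp_force: 0.0
clock: 2.62
eef_pos: [492.5, 238.6, 62.1]
tcp_rot: [3.141, 0.0, 2.567]
contact_force: [-0.8, 0.2, 5.9]
opening: 0.277
grasp_force: 41.5
clock: 2.95
eef_pos: [492.4, 238.6, 62.0]
tcp_rot: [3.141, 0.0, 2.567]
contact_force: [-1.3, -0.1, 6.4]
opening: 0.278
grasp_force: 41.5
```

```bash
python3 -m inch '[[[0,0,-0.05,0,0,0],[0,0,-0.12,0,0,0],[0,0,-0.2,0,0,0],[0,0,-0.3,0,0,0],[0,0,-0.4,0,0,0],[0,0,-0.5,0,0,0],[0,0,-0.58,0,0,0],[0,0,-0.58,0,0,0]]]'
python3 -c "
from h import *
print(to([530,-115,175],2.25));print(r.sense()['contact_force'])"
```

```text
clock: 3.62
eef_pos: [493.7, 239.2, 181.1]
tcp_rot: [3.137, 0.003, 2.567]
contact_force: [0.6, -0.2, -1.4]
opening: 0.277
grasp_force: 40.6
[-1.1142, -1.3885, 0.027, 0.0016, 0.0007, 0.101]
[ 0.58540454 -0.23584284 -1.43384278]
```

```bash
python3 -m inch '[[[-0.1,-0.12,0,0,0,0.01],[-0.2,-0.25,0,0,0,0.03],[-0.32,-0.4,0,0,0,0.06],[-0.44,-0.55,0,0,0,0.08],[-0.56,-0.7,0,0,0,0.1],[-0.6,-0.75,0,0,0,0.1],[-0.62,-0.77,0,0,0,0.1],[-0.62,-0.77,0,0,0,0.1]]]'
python3 -c "
from h import *
print(to([530,-115,180],2.25));print(r.sense()['contact_force'])"
```

```text
clock: 4.28
eef_pos: [512.4, 41.0, 176.9]
tcp_rot: [-3.141, -0.0, 2.252]
contact_force: [-0.6, 0.4, -1.3]
opening: 0.275
grasp_force: 40.5
[-0.6612, -0.4227, -0.0157, -0.0001, -0.0001, 0.0006]
[-0.62393752  0.4225634  -1.28857447]
```

```bash
python3 -m inch '[[[-0.13,-0.08,0,0,0,0],[-0.28,-0.18,0,0,0,0],[-0.43,-0.27,-0.01,0,0,0],[-0.57,-0.36,-0.015,0,0,0],[-0.66,-0.42,-0.015,0,0,0],[-0.66,-0.42,-0.015,0,0,0],[-0.66,-0.42,-0.015,0,0,0],[-0.66,-0.42,-0.015,0,0,0]]]'
python3 - <<'E'
from h import *
im,P=shot('wrist','w2.png');print(P[1],r.sense()['contact_force'])
for nm,lo,hi,z,k in(("red",(0,150,60),(5,255,255),70,1),("red",(174,150,60),(180,255,255),70,1),("yel",(20,130,90),(34,255,255),62,3)):
  for c in blobs(im,lo,hi,60)[:k]:
    q=cv2.minAreaRect(c);w=cast('wrist',cv2.boxPoints(q),z,P)
    print(nm,cv2.contourArea(c),np.round(q[0]),np.round(w[:,:2],1).tolist(),w.mean(0).round(1))
cv2.imwrite('pics/w2b.png',cv2.resize(im[60:300,130:430],None,fx=2.5,fy=2.5))
E
```

```text
clock: 4.95
eef_pos: [530.5, -112.1, 179.9]
tcp_rot: [-3.142, -0.001, 2.254]
contact_force: [0.4, 0.1, -1.0]
opening: 0.272
grasp_force: 40.5
[ 530.46436836 -112.06849233  179.92569084] [ 0.1437313  -0.17944158 -0.88480572]
red 5268.0 [258. 127.] [[483.4, -128.1], [472.1, -14.4], [510.1, -8.0], [525.8, -123.8]] [497.9 -68.6  70. ]
yel 548.5 [231.  99.] [[442.0, -63.0], [447.9, -49.5], [482.8, -62.5], [477.0, -76.7]] [462.4 -62.9  62. ]
yel 505.0 [251. 138.] [[488.1, -92.5], [485.5, -67.6], [509.6, -64.3], [512.8, -89.4]] [499.  -78.4  62. ]
```

View pics/w2b.png

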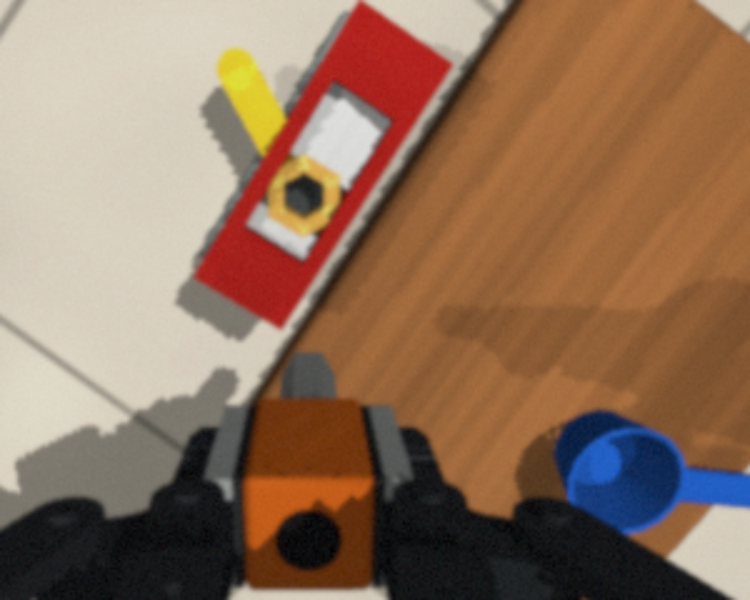

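The wrist view shows the socket hex at crop (303,195), pixel (251,138), towards the clamp's -y end of the slot. The tongue's end is at crop (235,65). The shaft tip is visible at crop (308,365), so I'll zoom in there to read the hex orientation.

Run:
```python
from h import *
im=cv2.imread('pics/w2.png')
a=cv2.resize(im[195:225,235:275],None,fx=12,fy=12,interpolation=cv2.INTER_NEAREST)
a=cv2.convertScaleAbs(a,alpha=1.6)
b=cv2.resize(im[122:156,234:270],None,fx=10,fy=10,interpolation=cv2.INTER_CUBIC)
c=np.zeros((360,850,3),np.uint8);c[:,:480]=a;c[:340,490:850]=b;cv2.imwrite('pics/z.png',c[:,:800])
g=im[...].sum(2)
for v in (200,203,206,209,212): print(v,g[v,238:272].tolist())
```

```text
200 [599, 557, 480, 385, 305, 212, 137, 136, 163, 205, 241, 265, 275, 279, 287, 284, 284, 286, 285, 295, 297, 301, 312, 305, 302, 293, 295, 293, 295, 300, 299, 297, 291, 297]
203 [577, 489, 359, 243, 153, 128, 167, 191, 204, 212, 238, 243, 248, 241, 239, 238, 240, 249, 241, 241, 259, 261, 279, 286, 288, 290, 302, 289, 292, 299, 294, 299, 292, 320]
206 [346, 239, 150, 124, 156, 180, 203, 210, 197, 214, 241, 234, 238, 245, 233, 241, 235, 242, 247, 240, 238, 248, 245, 261, 283, 289, 290, 288, 294, 297, 312, 313, 314, 322]
209 [166, 124, 143, 187, 216, 209, 199, 194, 193, 211, 241, 242, 233, 239, 247, 248, 241, 239, 239, 238, 244, 247, 249, 240, 253, 274, 283, 293, 306, 313, 318, 322, 325, 326]
212 [148, 199, 235, 255, 236, 202, 188, 202, 199, 228, 237, 238, 229, 229, 235, 236, 240, 234, 241, 240, 236, 246, 254, 245, 249, 266, 293, 310, 315, 319, 319, 326, 328, 321]
```

View pics/z.png

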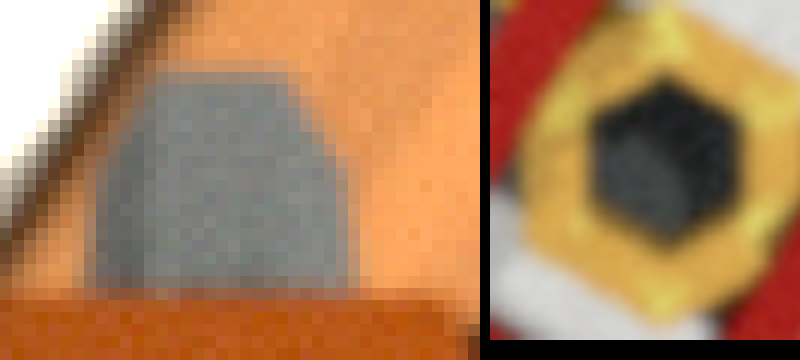

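The shaft shows a flat facing the camera (tool x), while the socket's flats face tool y. That calls for +30° of yaw before insertion. The tongue edge gives the same figure: screw at about 0.47 rad.

Run:
```python
from h import *
P=pose(); Rt,o=P
t=cast('wrist',[(253.5,201.2)],o[2]-54,P)[0]
k=Rt.T@(t-o);k[0]-=5.75
s=cast('wrist',[(251.2,138.1)],62,P)[0]
print('tip in tool',k,'socket',s)
T=R.from_euler('xyz',[np.pi,0,2.785]).as_matrix()
for S in (s,np.array([499.1,-78.4,62])):
    g=S-T@np.array([k[0],k[1],0]);g[2]=135;print(g,to(g,2.785))
```

```text
tip in tool [-2.29200849 -0.91449833 54.00312705] socket [499.22295364 -78.29978546  62.        ]
[497.39436756 -76.64271484 135.        ] [0.241, -0.0166, 0.2253, 0.0, -0.0003, -0.1687]
[497.27141391 -76.74292938 135.        ] [0.241, -0.0174, 0.2253, 0.0, -0.0003, -0.1687]
```

```bash
python3 -m inch '[[[0.04,0,0.02,0,0,-0.03],[0.09,-0.005,0.05,0,0,-0.06],[0.14,-0.01,0.1,0,0,-0.09],[0.2,-0.016,0.15,0,0,-0.13],[0.238,-0.016,0.2,0,0,-0.169],[0.238,-0.016,0.225,0,0,-0.169],[0.238,-0.016,0.225,0,0,-0.169],[0.238,-0.016,0.225,0,0,-0.169]]]'
python3 -c "
from h import *
print(to([497.8,-76.9,120],2.785),r.sense()['contact_force'])"
```

```text
clock: 5.67
eef_pos: [498.6, -78.2, 135.5]
tcp_rot: [3.142, 0.0, 2.781]
contact_force: [-0.1, -0.8, -1.0]
opening: 0.274
grasp_force: 40.5
[0.0058, 0.0047, 0.0773, 0.0, 0.0001, -0.0011] [-0.12697004 -0.7718135  -1.03516336]
```

```bash
python3 -m inch '[[[0.004,0.003,0.02,0,0,0],[0.006,0.005,0.04,0,0,-0.001],[0.006,0.005,0.06,0,0,-0.001],[0.006,0.005,0.07,0,0,-0.001],[0.006,0.005,0.07,0,0,-0.001]]]'
python3 -m inch '[[[0,0,0.01,0,0,0],[0,0,0.015,0,0,0],[0,0,0.02,0,0,0],[0,0,0.025,0,0,0],[0,0,0.025,0,0,0]]]'
```

```text
clock: 6.08
eef_pos: [497.0, -77.5, 120.7]
tcp_rot: [-3.141, -0.001, 2.787]
contact_force: [-0.9, -0.5, -0.5]
opening: 0.276
grasp_force: 40.5
clock: 6.5
eef_pos: [497.2, -77.4, 116.1]
tcp_rot: [-3.142, -0.0, 2.787]
contact_force: [-0.1, -0.8, -1.1]
opening: 0.279
grasp_force: 40.5
```

Still free. Next, another 4 mm in small steps.

```bash
python3 -m inch '[[[0,0,0.005,0,0,0],[0,0,0.01,0,0,0],[0,0,0.015,0,0,0],[0,0,0.015,0,0,0]]]'
```

```text
clock: 6.83
eef_pos: [497.4, -77.3, 113.2]
tcp_rot: [3.141, 0.0, 2.787]
contact_force: [0.6, 1.1, -1.6]
opening: 0.275
grasp_force: 40.5
```

```bash
python3 -m inch '[[[0,0,0.005,0,0,0],[0,0,0.01,0,0,0],[0,0,0.015,0,0,0],[0,0,0.015,0,0,0]]]'
```

```text
clock: 7.17
eef_pos: [497.5, -77.3, 110.2]
tcp_rot: [3.141, 0.0, 2.787]
contact_force: [1.1, -0.3, -2.5]
opening: 0.277
grasp_force: 40.5
```

It has entered the socket: the tip is about 6 mm below the floor and there's no reaction. Continuing down.

```bash
python3 -m inch '[[[0,0,0.005,0,0,0],[0,0,0.01,0,0,0],[0,0,0.015,0,0,0],[0,0,0.02,0,0,0],[0,0,0.025,0,0,0],[0,0,0.025,0,0,0]]]'; python3 -m inch '[[[0,0,0.005,0,0,0],[0,0,0.01,0,0,0],[0,0,0.015,0,0,0],[0,0,0.02,0,0,0],[0,0,0.02,0,0,0]]]'
```

```text
clock: 7.67
eef_pos: [497.5, -77.3, 105.2]
tcp_rot: [3.141, 0.0, 2.787]
contact_force: [3.3, 1.3, -1.6]
opening: 0.274
grasp_force: 40.5
clock: 8.08
eef_pos: [497.5, -77.3, 101.2]
tcp_rot: [3.141, 0.0, 2.787]
contact_force: [3.7, 1.9, -1.8]
opening: 0.274
grasp_force: 40.5
```

Seated about 15 mm deep. First quarter turn clockwise, compensating for the small offset of the key in the grip.

```bash
python3 -m inch '[[[0,0.002,0,0,0,0],[0,0.002,0,0,0,0],[-0.0008,0.003,0,0,0,0.036],[-0.0016,0.004,0,0,0,0.072],[-0.0024,0.005,0,0,0,0.108],[-0.003,0.006,0,0,0,0.144],[-0.0038,0.0064,0,0,0,0.18],[-0.0046,0.0068,0,0,0,0.216]]]'; python3 -c "
from h import *
s=r.sense();print(s['wrist_torque'],s['qpos'][5])"
```

```text
clock: 8.75
eef_pos: [498.9, -76.1, 101.3]
tcp_rot: [3.141, -0.0, 2.103]
contact_force: [3.5, 2.9, -0.6]
opening: 0.278
grasp_force: 40.5
[ 0.72197947 -0.76531243  0.03137011] -0.6874451306149612
```

```bash
python3 -m inch '[[[0,0.004,0,0,0,0.036],[-0.001,0.005,0,0,0,0.072],[-0.002,0.006,0,0,0,0.108],[-0.003,0.007,0,0,0,0.144],[-0.004,0.0075,0,0,0,0.18],[-0.005,0.008,0,0,0,0.216],[-0.0055,0.008,0,0,0,0.25],[-0.006,0.008,0,0,0,0.284]]]';python3 -m inch '[[[0,0,0,0,0,0],[0,0,0,0,0,0]]]'; python3 -c "
from h import *
s=r.sense();print(s['wrist_torque'],s['qpos'][5])"
```

```text
clock: 9.42
eef_pos: [500.4, -76.2, 101.3]
tcp_rot: [-3.141, -0.001, 1.211]
contact_force: [1.3, 3.4, -0.5]
opening: 0.28
grasp_force: 40.7
clock: 9.58
eef_pos: [500.3, -76.2, 101.2]
tcp_rot: [-3.141, -0.0, 1.22]
contact_force: [2.1, 5.7, 0.4]
opening: 0.276
grasp_force: 40.8
[ 1.06454392 -0.45154208 -0.05421902] 0.19612620686870327
```

```bash
python3 -m inch '[[[0.002,0,0,0,0,0],[0.004,0,0,0,0,0],[0.004,0,0,0,0,0]]]';python3 -m inch '[[[0,0,0,0,0,0],[0,0,0,0,0,0],[0,0,0,0,0,0],[0,0,0,0,0,0],[0,0,0,0,0,0]]]' 0.5
python3 - <<'E'
from h import *
im,P=shot('wrist','w3.png');print(P[1],r.sense()['contact_force'])
for c in blobs(im,(5,200,150),(20,255,255),100)[:2]+blobs(im,(20,130,90),(34,255,255),60)[:3]:
    q=cv2.minAreaRect(c);w=cast('wrist',cv2.boxPoints(q),134,P);print(cv2.contourArea(c),q,w.round(1)[:,:2].tolist(),w.mean(0).round(1))
E
```

```text
clock: 9.83
eef_pos: [500.5, -75.9, 101.2]
tcp_rot: [-3.141, 0.0, 1.219]
contact_force: [0.4, 2.9, 1.5]
opening: 0.279
grasp_force: 40.8
clock: 10.25
eef_pos: [500.7, -76.0, 101.2]
tcp_rot: [-3.141, 0.0, 1.217]
contact_force: [-0.7, -0.6, -0.3]
opening: 0.749
grasp_force: 0.0
[500.73243192 -75.98412666 101.21833323] [-0.47781784 -0.14761988 -0.53185267]
1182.0 ((252.0, 270.0), (40.0, 50.0), 90.0) [[492.0, -64.2], [513.3, -72.1], [506.4, -92.1], [484.2, -83.8]] [499. -78. 134.]
201.5 ((252.5, 206.5), (35.0, 21.0), 0.0) [[501.3, -50.6], [504.8, -41.7], [518.8, -46.8], [515.6, -55.9]] [510.1 -48.7 134. ]
```

View pics/w3.png

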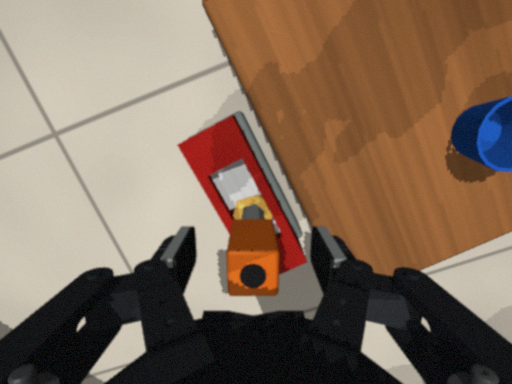

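The key stands in the socket at (252,270), released, with the fingers clear on both sides. Rotate back 90° about the key axis and take a fresh grip.

```bash
python3 -c "
from h import *
y=pose();print(to([499,-78.2,101],1.217+1.571),to([499,-78.2,101],2.0))"
python3 -m inch '[[[-0.004,0,0,0,0,-0.036],[-0.008,0,0,0,0,-0.072],[-0.013,-0.0045,0,0,0,-0.108],[-0.013,-0.0045,0,0,0,-0.144],[-0.013,-0.0045,0,0,0,-0.18],[-0.013,-0.0045,0,0,0,-0.216],[-0.013,-0.0045,0,0,0,-0.25],[-0.013,-0.0045,0,0,0,-0.25]]]'
python3 -c "
from h import *
print(to([499,-78.2,101],2.788))"
```

```text
[-0.0137, -0.0046, 0.0013, -0.0001, 0.0, -0.5002] [-0.0137, -0.0046, 0.0013, -0.0001, 0.0, -0.2493]
clock: 10.97
eef_pos: [499.1, -78.1, 101.3]
tcp_rot: [-3.142, 0.0, 2.007]
contact_force: [0.3, 0.2, -0.4]
opening: 0.751
grasp_force: 0.0
[-0.0004, -0.0008, 0.0014, -0.0, 0.0, -0.2487]
```

```bash
python3 -m inch '[[[0,0,0,0,0,-0.036],[0,0,0,0,0,-0.072],[0,0,0,0,0,-0.108],[0,0,0,0,0,-0.144],[0,0,0,0,0,-0.18],[0,0,0,0,0,-0.216],[0,0,0,0,0,-0.25],[0,0,0,0,0,-0.25]]]'
python3 -m inch '[[[0,0,0,0,0,0],[0,0,0,0,0,0],[0,0,0,0,0,0],[0,0,0,0,0,0],[0,0,0,0,0,0],[0,0,0,0,0,0]]]' -1 40
python3 -c "
from h import *
s=r.sense();print(s['wrist_torque'],s['qpos'][5])"
```

```text
clock: 11.63
eef_pos: [499.1, -78.0, 101.3]
tcp_rot: [-3.142, -0.0, 2.789]
contact_force: [0.3, 0.5, 0.3]
opening: 0.752
grasp_force: 0.0
clock: 12.13
eef_pos: [499.3, -77.8, 101.3]
tcp_rot: [3.141, 0.0, 2.786]
contact_force: [0.3, 1.7, -0.4]
opening: 0.277
grasp_force: 41.3
[ 0.33202651 -0.16598682  0.02225977] -1.3736498108307265
```

Good grip with low forces. Second quarter turn, in two calls.

```bash
python3 -m inch '[[[0,0,0,0,0,0.03],[0,0,0,0,0,0.06],[0,0,0,0,0,0.09],[0,0,0,0,0,0.12],[0,0,0,0,0,0.15],[0,0,0,0,0,0.18],[0,0,0,0,0,0.21],[0,0,0,0,0,0.24]]]'
python3 -c "
from h import *
s=r.sense();print(s['wrist_torque'],s['qpos'][5])"
```

```text
clock: 12.8
eef_pos: [499.3, -77.6, 101.3]
tcp_rot: [3.141, -0.001, 2.028]
contact_force: [0.1, 3.9, -0.3]
opening: 0.277
grasp_force: 41.3
[ 0.86517181 -0.26690861  0.05515827] -0.6152939110718451
```

```bash
python3 -m inch '[[[0.002,0.001,0,0,0,0.03],[0.002,0.001,0,0,0,0.06],[0.002,0.001,0,0,0,0.09],[0.002,0.001,0,0,0,0.11],[0.002,0.001,0,0,0,0.13],[0.002,0.001,0,0,0,0.13]]]'
python3 -c "
from h import *
s=r.sense();print(s['wrist_torque'],s['qpos'][5])"
```

```text
clock: 13.3
eef_pos: [499.4, -77.3, 101.3]
tcp_rot: [3.141, -0.0, 1.622]
contact_force: [1.2, 2.5, 0.0]
opening: 0.276
grasp_force: 41.2
[ 0.61904962 -0.23950239 -0.04234756] -0.20796517859818028
```

```bash
python3 -m inch '[[[0,0,0,0,0,0.01],[0,0,0,0,0,0.02],[0,0,0,0,0,0.03],[0,0,0,0,0,0.03]]]'
python3 -c "
from h import *
s=r.sense();print(s['wrist_torque'],s['qpos'][5])"
```

```text
clock: 13.63
eef_pos: [499.4, -77.3, 101.3]
tcp_rot: [3.141, -0.0, 1.531]
contact_force: [1.0, 3.7, -1.4]
opening: 0.277
grasp_force: 41.2
[ 0.80564487 -0.36337066 -0.01108709] -0.11728268253169145
```

```bash
python3 -m inch '[[[0,0,0,0,0,0.01],[0,0,0,0,0,0.02],[0,0,0,0,0,0.03],[0,0,0,0,0,0.03]]]'
python3 -c "
from h import *
s=r.sense();print(s['wrist_torque'],s['qpos'][5])"
```

```text
clock: 13.97
eef_pos: [499.4, -77.3, 101.3]
tcp_rot: [3.141, -0.0, 1.437]
contact_force: [2.1, 3.8, -0.5]
opening: 0.27
grasp_force: 41.2
[ 0.85385456 -0.48070534 -0.02093374] -0.023521832404815163
```

```bash
python3 -m inch '[[[0,0,0,0,0,0.01],[0,0,0,0,0,0.015],[0,0,0,0,0,0.02],[0,0,0,0,0,0.02]]]'
python3 -c "
from h import *
s=r.sense();print(s['wrist_torque'],s['qpos'][5])"
```

```text
clock: 14.3
eef_pos: [499.4, -77.3, 101.3]
tcp_rot: [3.141, -0.0, 1.374]
contact_force: [2.6, 5.4, -1.9]
opening: 0.278
grasp_force: 41.2
[ 1.05641623 -0.57268137  0.05424766] 0.039245137309887525
```

Check the tongue with the cameras before pushing further.

Run:
```python
from h import *
for n in('top','wrist','scene'):
  im,P=shot(n,n+'4.png')
  for c in blobs(im,(22,130,80),(34,255,255),8)[:4]:
    q=cv2.minAreaRect(c);w=cast(n,cv2.boxPoints(q),50,P);print(n,cv2.contourArea(c),q,w.round(1)[:,:2].tolist(),w.mean(0).round(1))
im=cv2.imread('pics/wrist4.png');cv2.imwrite('pics/w4.png',cv2.resize(im[90:330,120:400],None,fx=2.5,fy=2.5))
```

```text
wrist 959.5 ((303.50469970703125, 185.15762329101562), (20.877737045288086, 53.53710174560547), 72.34988403320312) [[518.2, -63.3], [557.0, -58.5], [559.8, -74.4], [520.2, -79.6]] [538.8 -68.9  50. ]
wrist 25.5 ((249.0, 199.0), (6.0, 6.0), 90.0) [[495.1, -68.7], [499.6, -69.6], [498.6, -74.3], [494.2, -73.4]] [496.9 -71.5  50. ]
wrist 22.5 ((238.00001525878906, 209.50001525878906), (6.363961219787598, 4.949747085571289), 45.0) [[484.0, -77.1], [487.3, -74.9], [489.9, -79.1], [486.6, -81.4]] [486.9 -78.1  50. ]
```

View pics/w4.png

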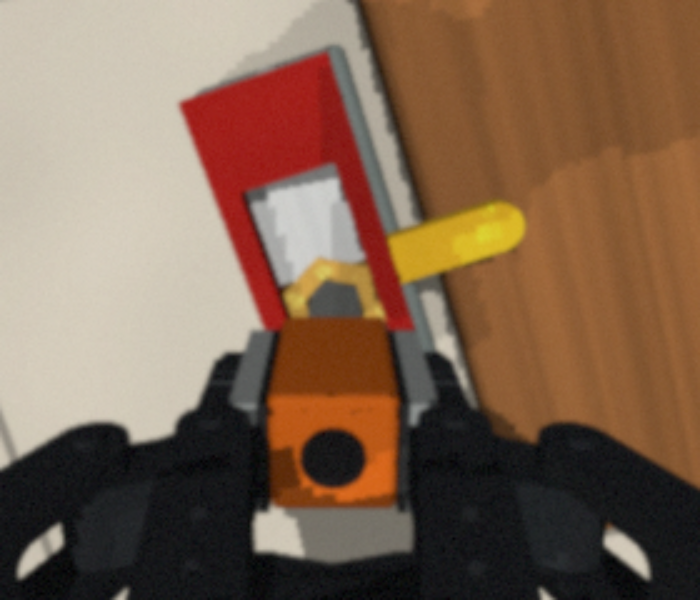

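The tongue (crop (400,240) to (515,220)) points along 7.3° in world, against 6.7° for the clamp's x, so the screw is at about 3.13, home at its stop. Relieve, release and retreat upwards.

```bash
python3 -m inch '[[[0.002,0.001,0,0,0,0],[0.003,0.001,0,0,0,0],[0.003,0.001,0,0,0,0]]]'
python3 -m inch '[[[0,0,0,0,0,0],[0,0,0,0,0,0],[0,0,0,0,0,0],[0,0,0,0,0,0],[0,0,0,0,0,0],[0,0,0,0,0,0],[0,0,0,0,0,0]]]' 0.7
python3 -m inch '[[[0,0,-0.03,0,0,0],[0,0,-0.08,0,0,0],[0,0,-0.16,0,0,0],[0,0,-0.26,0,0,0],[0,0,-0.38,0,0,0],[0,0,-0.48,0,0,0],[0,0,-0.5,0,0,0],[0,0,-0.5,0,0,0]]]'
python3 - <<'E'
from h import *
im,P=shot('wrist','w5.png');print(P[1])
for c in blobs(im,(22,130,80),(34,255,255),60)[:2]:
    w=cast('wrist',cv2.boxPoints(cv2.minAreaRect(c)),50,P);print('tongue',w.round(1)[:,:2].tolist())
for c in blobs(im,(5,200,150),(20,255,255),100)[:2]:
    q=cv2.minAreaRect(c);w=cast('wrist',cv2.boxPoints(q),134,P);print(q,w.round(1)[:,:2].tolist(),w.mean(0).round(1))
E
```

```text
clock: 14.7
eef_pos: [499.5, -77.1, 101.3]
tcp_rot: [3.142, 0.0, 1.375]
contact_force: [1.7, 2.6, -1.5]
opening: 0.277
grasp_force: 41.3
clock: 15.28
eef_pos: [499.4, -77.0, 101.3]
tcp_rot: [-3.141, 0.0, 1.374]
contact_force: [0.1, 0.1, -0.1]
opening: 0.854
grasp_force: 0.0
clock: 15.95
eef_pos: [500.6, -77.2, 203.5]
tcp_rot: [3.138, -0.0, 1.374]
contact_force: [-0.4, -0.2, -1.1]
opening: 0.859
grasp_force: 0.0
[500.59642584 -77.15062276 203.5068045 ]
tongue [[518.6, -64.7], [557.8, -59.7], [560.6, -75.9], [520.8, -81.2]]
((251.02682495117188, 200.5896759033203), (26.336442947387695, 27.062965393066406), 87.39744567871094) [[489.1, -65.9], [511.0, -69.2], [507.7, -91.9], [485.2, -88.5]] [498.3 -78.9 134. ]
```

View pics/w5.png

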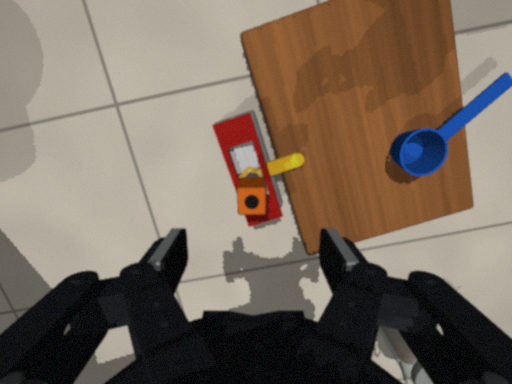

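The key stands upright and released in the socket at (251,201), and the tongue at (287,163) lies squarely over the board. Nothing else has moved, so I'm handing in.

```bash
python3 -c "
from rig import r
print(r.sign_off())"
```

```text
the job is handed in; nothing more can be done
None
```

The job is handed in, with no verdict returned: the screw is at about 3.13 rad by camera with the tongue squarely over the board (I felt no clear jump at the stop), the key was re-gripped once between two turns and stands released and upright in the socket, and tool forces stayed under 10 N.

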